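# Set the eccentric guide of a slat jig with a gauge

### The job

On the slat jig, turn the black handle of the eccentric guide roller until its white-tipped end points at the yellow mark, so that the channel suits the yellow gauge. Then lay the yellow gauge in the open end of the channel, flat against the fence with its nose still short of the roller, and slide it between roller and fence up to the end stop to check the setting; leave it there with the handle still at the yellow mark. Leave the blue and red gauges where they lie.

Things in the scene. Friction and masses are not known exactly. Their poses are not given: they have to be found in the camera images.
- jig: Slat jig fixed on the bench; origin on the bench. Own x: sliding direction, z up. Grey plate 12 mm thick, x -150 to 125, y -95 to 55 mm. Fence along x, face at y = 20 mm, top 34 mm above the bench. Guide bolt axis at x = 50, y = -24 mm. Only the handle is higher than 34 mm. 16 mm discs on the plate 58 mm from the bolt: yellow towards -y, blue 37 deg nearer -x, red 37 deg nearer +x.
- stop (a point): Where the nose of the yellow gauge ends: foot of the dark steel end stop's face, on the plate (12 mm above the bench), jig x = 100, y = 11 mm; axes as the jig's. The channel runs from here along -x beside the fence and is open at its -x end; the plate is free of the roller for jig x below 15 mm.
- guide (a joint): Angle of the eccentric guide, rad, grows anticlockwise from above (-0.1 to 2.6); starts at 0.15 to 0.75, stays where left, turns at about 0.22 N m. Steel roller disc, radius 22 mm, top 33 mm above the bench, 10 mm off the bolt axis: gap to fence = 22 - 10 cos(angle) mm. White tip points along jig -x at 0, at the blue mark at 0.93, yellow (jig -y) at 1.57: gap 22 mm, red at 2.21.
- handle_grip (a point): Point on the bolt axis, halfway up the guide's black bar handle (58 mm above the bench). The bar is 14 mm wide, spans 44 to 72 mm above the bench, and reaches 48 mm from the axis to its white-tipped end and 27 mm the other way. The point turns with the handle; its -x axis points to the white tip.
- yellow_grip (a point): Yellow gauge, 110 to 180 g, loose on a grey mat 3 mm thick: bar 120 mm long, 18 mm high, 18 mm wide, rounded nose. A steel grip block, 30 mm along the bar, 16 mm wide, 50 mm high, stands on its rear end (top 68 mm above the underside). The point is in the grip block, 50 mm above the underside; x points to the nose, z up.
- yellow_nose (a point): Foremost point of the yellow gauge's nose, 9 mm above its underside and 106 mm ahead of the grip point along x. Against the fence it is at jig y = 11 mm; home at the end stop it is at jig x = 100 mm.
- blue_grip (a point): Blue gauge (bystander): as the yellow one but 12 mm wide, its grip block the same. Point and axes as for the yellow one.
- red_grip (a point): Red gauge (bystander): as the yellow one but 24 mm wide, its grip block the same. Point and axes as for the yellow one.
Mind the look-alikes: they are no part of the job. Several things look just like the part that bears yellow_grip: the one meant starts farthest from the robot's base.

How it is judged:
On the way, in this order (a step that is already met when the one before it is completed fails the run):
1. the guide handle is at the yellow mark (within 15 deg) while the yellow gauge is not yet in the jig (value of joint guide between 1.31 and 1.83 rad and horizontal distance between yellow_nose and jig above 0.14 m), for 0.2 s.
2. the yellow gauge lies flat in the open end of the channel, in line with it, nose short of the roller (y of yellow_nose in the frame of jig between 0.001 and 0.017 m and y of yellow_grip in the frame of jig between -0.005 and 0.025 m and z of yellow_nose in the frame of jig between 0.015 and 0.028 m and z of yellow_grip in the frame of jig between 0.055 and 0.069 m and angle between the x axis of yellow_nose and the x axis of jig, either way round below 0.175 rad and x of yellow_nose in the frame of jig between -0.1 and 0.025 m and value of joint guide between 1.31 and 1.83 rad), for 0.1 s.
At the end, for the whole second after the job is handed in: The handle is within 15 deg of the yellow mark (joint 1.31 to 1.83), and the yellow gauge lies flat on the plate between roller and fence, in line with the channel within 10 deg, its nose within 15 mm of the end stop; gauge and handle are at rest (value of joint guide between 1.31 and 1.83 rad and y of yellow_nose in the frame of jig between 0.001 and 0.017 m and y of yellow_grip in the frame of jig between -0.005 and 0.025 m and z of yellow_nose in the frame of jig between 0.015 and 0.028 m and z of yellow_grip in the frame of jig between 0.055 and 0.069 m and angle between the x axis of yellow_nose and the x axis of jig, either way round below 0.175 rad and x of yellow_nose in the frame of jig between 0.085 and 0.105 m and velocity of joint guide between -0.05 and 0.05 rad/s and linear speed of yellow below 0.02 m/s); the robot touches nothing.
It fails at once if the blue gauge is moved more than 30 mm (distance of blue_grip from where it was at the start of the episode above 0.03 m).
It fails at once if the red gauge is moved more than 30 mm (distance of red_grip from where it was at the start of the episode above 0.03 m).
It also fails if it takes over 56 s, if anything falls off the work surface, if the arm or the gripper's body presses on something with over 40 N, if the wrist force passes 120 N, or if a joint passes its speed limit or range.

### The arm

A 6-joint arm with a two-finger parallel gripper is mounted at the origin on the work surface. World frame = base frame: x ahead of the robot, y to its left, z up, the work surface at z = 0. Lengths are in m, angles in rad, forces in N, time in s.
With the tool pointing down it reaches from about 0.325 to 0.775 m from the base axis. Payload 5.5 kg.
Tool frame: the origin (TCP) lies between the finger pads; the fingertips stand 8 mm ahead of it and the grasp point (between the pads) lies 11 mm behind it (tcp_to_tips is the distance from the TCP to the fingertips, in m); z points along the fingers, y is the direction in which the jaws open and shut (so a half turn about z gives the same grasp; the last joint's range is limited). The gripper opens to 88 mm and grips with 3 to 60 N. Pads are 20 mm wide; open, the fingers measure 115 mm over their backs; the gripper's body (75 mm by 178 mm) begins 61 mm behind the grasp point.
Start: joints at [-1.201, 0.091, 1.231, -0, 1.82, -0.057], TCP at [0.248, -0.546, 0.231] pointing down, gripper open.
Joint ranges: [-2.87, 2.87], [-0.86, 2.18], [0.17, 2.46], [-1.51, 4.65], [0.06, 2.69], [-2.65, 2.65]. Speed limits (rad/s): [2.57, 2.57, 3.01, 3.14, 3.14, 3.14].

### API

Orientations are given as a unit quaternion [w, x, y, z].
In Python, from bench import * gives the robot as it stands. Calls block until the motion is done:
- move_to(position, orientation): joint-space move of the TCP to a pose.
- move_l(position, speed=0.15, orientation=None): straight line of the TCP; orientation=None keeps the orientation; speed is the mean speed in m/s.
- movej(angles): joint-space move.
- gripper_open() and close(): open the fingers fully, or close them until they stop; the grip force is fixed at half the most.
- hold(seconds).
- inverse_kinematics(position, orientation): joint angles nearest the present ones, or None.
- state(): the state.
- get_image(name): name is "scene" or "side" or "wrist"; returns a dict with "frame" (420x560x3 uint8, blue, green, red), "depth" (420x560 float32, m along the optical axis (not along the pixel's ray), 0 where there is no reading), "camera_matrix" (3x3 intrinsics, pixels), "k1" (the pictures are not rectified: a ray, as slopes to the right and down, at radius r is drawn at 1 + k1 r^2 times it, then the intrinsics apply), "view" (4x4, takes a point from world to camera coordinates). Camera axes: x right, y up, looking along -z (the intrinsics and any distortion apply to the point x, -y, -z); pixel columns grow to the right and rows downward; lengths in m; the calibration is good to about 2 mm. A picture is of the moment at which its call begins.
A pose or a line that the arm cannot do raises IKError and nothing moves.
- job_done(): hands the job in, once; it reports no verdict.
The state is a dict: "time": time; "joint_pos": joint angles; "dq": joint speeds; "joint_torque": joint torques, N m; "ee_pos": TCP position; "ee_rot": TCP orientation; "ft_force": force on the tool from outside, world axes, zero at the start; "moment": the same for the moment, N m; "finger_gap": finger opening in m.
Only numpy, scipy, OpenCV 4.12 (cv2) and the standard library are available. Lean on these libraries where they do the work, as an engineer would, in place of code of your own. Each camera call takes 0.05 s, during which the arm holds its last target.

## Working session

There is one attempt and no reset: what is moved stays moved. The work goes in short steps, each a Python script; the robot and the scene stay as the last script left them, time stands still between calls to the robot, and variables do not carry over. Pictures are saved under pics/ and viewed, and the job is handed in when it is done.

```bash
ls; mkdir -p pics
python3 - <<'E'
from bench import *
import cv2,numpy as np
for n in ["scene","side","wrist"]:
    d=get_image(n); cv2.imwrite(f"pics/{n}0.png",d["frame"]); np.savez(f"{n}0.npz",**d)
    print(n,d["camera_matrix"].tolist(),d["k1"],np.round(d["view"],3).tolist())
s=state(); print(s)
E
```

```text
pics
scene [[511.359334277087, 0.0, 287.4855668118398], [0.0, 511.359334277087, 212.86908579587765], [0.0, 0.0, 1.0]] 0.012452386992659121 [[-0.746, 0.666, 0.009, 0.339], [-0.499, -0.566, 0.656, 0.182], [0.442, 0.485, 0.754, -1.372], [0.0, 0.0, 0.0, 1.0]]
side [[509.73238476968197, 0.0, 280.07550156497575], [0.0, 509.73238476968197, 214.99675672948794], [0.0, 0.0, 1.0]] -0.10253833308081331 [[-0.95, -0.312, -0.005, 0.429], [0.235, -0.725, 0.647, -0.157], [-0.206, 0.614, 0.762, -1.032], [0.0, 0.0, 0.0, 1.0]]
wrist [[316.72305885225825, 0.0, 279.7003040646989], [0.0, 316.72305885225825, 209.2007764551352], [0.0, 0.0, 1.0]] -0.011557078123390742 [[0.413, -0.911, -0.002, -0.6], [0.87, 0.395, -0.296, 0.035], [0.27, 0.12, 0.955, -0.393], [0.0, 0.0, 0.0, 1.0]]
{'time': 0.15, 'joint_pos': array([-1.20067129e+00,  9.17171044e-02,  1.23157167e+00,  3.85536078e-06,
        1.81977790e+00, -5.66887230e-02]), 'dq': array([ 0.00163326, -0.00238318, -0.00236359, -0.00023723, -0.00104228,
       -0.00019521]), 'joint_torque': array([ 8.20381570e-05, -4.47045815e+01, -4.06906843e+01,  6.98473142e-02,
        2.74233188e-02, -1.06936413e-04]), 'ee_pos': array([ 0.24831925, -0.54599073,  0.22976916]), 'ee_rot': array([-7.28272907e-04,  9.77314677e-01,  2.11791121e-01, -1.13185482e-04]), 'ft_force': array([ 1.07548439, -0.12103548, -0.35242547]), 'moment': array([-0.00900816, -0.00363217, -0.00845655]), 'finger_gap': 0.08772965268567957}
```

View pics/scene0.png

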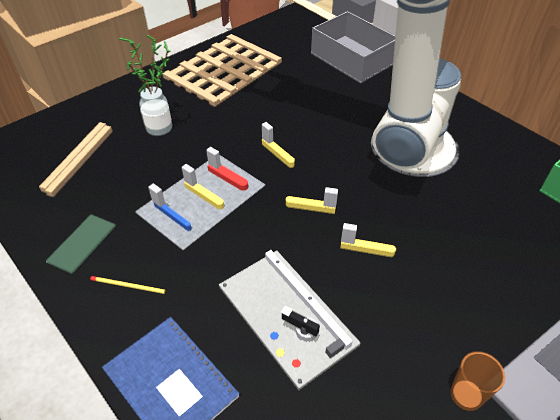

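View pics/side0.png

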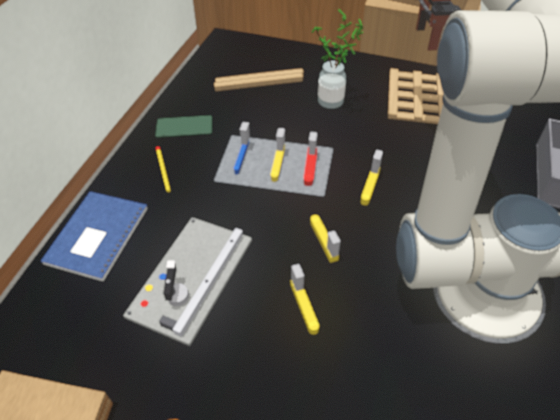

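View pics/wrist0.png

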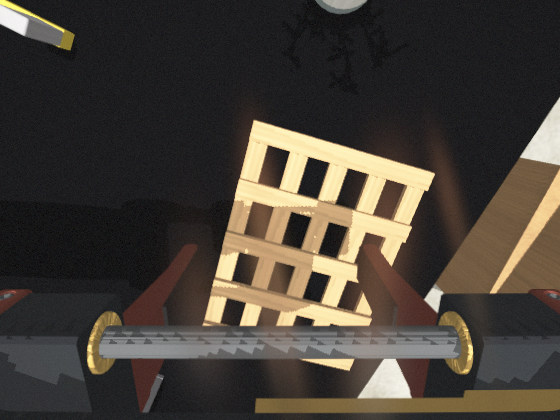

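The candidates for the yellow gauge in the scene view are A (203,188) on the grey mat, B (277,148), C (313,204) and D (367,243). The pencil at (128,285) is no gauge. Next I measure their distances from the base.

```bash
cat > h.py <<'E'
import numpy as np, cv2
def cloud(d):
    """world xyz per pixel (HxWx3), nan where no depth"""
    K=d["camera_matrix"];k1=float(d["k1"]);V=d["view"];z=d["depth"].astype(float)
    h,w=z.shape;u,v=np.meshgrid(np.arange(w),np.arange(h))
    p=np.stack([u,v],-1).reshape(-1,1,2).astype(float)
    n=cv2.undistortPoints(p,K,np.array([k1,0,0,0,0.])).reshape(h,w,2)
    P=np.stack([n[...,0]*z,-n[...,1]*z,-z],-1); P[z<=0]=np.nan
    R=V[:3,:3];t=V[:3,3]
    return (P-t)@R
def proj(d,X):
    K=d["camera_matrix"];k1=float(d["k1"]);V=d["view"]
    c=np.atleast_2d(X)@V[:3,:3].T+V[:3,3]; c=c*[1,-1,-1]
    return cv2.projectPoints(c.reshape(-1,1,3),np.zeros(3),np.zeros(3),K,np.array([k1,0,0,0,0.]))[0].reshape(-1,2)
def onplane(d,uv,z):
    K=d["camera_matrix"];k1=float(d["k1"]);V=d["view"]
    n=cv2.undistortPoints(np.array(uv,float).reshape(-1,1,2),K,np.array([k1,0,0,0,0.])).reshape(-1,2)
    R=V[:3,:3];o=-R.T@V[:3,3]; r=np.c_[n[:,0],-n[:,1],-np.ones(len(n))]@R
    return o+r*((np.asarray(z)-o[2])/r[:,2])[:,None]
E
python3 - <<'E'
import numpy as np,cv2
from h import *
for n in ["scene","side"]:
    d=dict(np.load(n+"0.npz"));C=cloud(d);f=d["frame"]
    hsv=cv2.cvtColor(f,cv2.COLOR_BGR2HSV)
    for nm,lo,hi in [("Y",(22,150,90),(34,255,255)),("B",(100,150,90),(125,255,255)),("R",(0,170,90),(6,255,255))]:
        m=cv2.inRange(hsv,lo,hi)
        N,L,S,c=cv2.connectedComponentsWithStats(m)
        for i in range(1,N):
            if S[i,4]<25: continue
            P=C[L==i];P=P[np.isfinite(P[:,0])]
            if len(P)==0 or not(0.05<np.median(np.hypot(P[:,0],P[:,1]))<1.2): continue
            top=P[P[:,2]>np.percentile(P[:,2],60)]
            print(n,nm,S[i,4],c[i].round(),"med",np.median(P,0).round(3),"z95",np.percentile(P[:,2],95).round(3),"r",np.hypot(*np.median(P,0)[:2]).round(3))
    # grip block tops
    m=((C[...,2]>0.055)&(C[...,2]<0.085)).astype(np.uint8)
    N,L,S,c=cv2.connectedComponentsWithStats(m)
    for i in range(1,N):
        if 15<S[i,4]<2000:
            P=C[L==i]; print(n,"hi",S[i,4],c[i].round(),np.median(P,0).round(4),np.nanmax(P[:,2]).round(3))
E
```

```text
scene Y 149 [278. 154.] med [ 0.305 -0.202  0.008] z95 0.017 r 0.366
scene Y 137 [205. 197.] med [ 0.538 -0.205  0.012] z95 0.019 r 0.576
scene Y 221 [310. 207.] med [ 0.368 -0.016  0.008] z95 0.017 r 0.368
scene Y 231 [367. 250.] med [0.36  0.157 0.009] z95 0.016 r 0.393
scene Y 33 [152. 290.] med [ 0.77  -0.07   0.002] z95 0.008 r 0.774
scene B 265 [175. 216.] med [ 0.627 -0.197  0.019] z95 0.024 r 0.658
scene B 39 [274. 335.] med [0.651 0.18  0.014] z95 0.016 r 0.676
scene R 352 [229. 177.] med [ 0.455 -0.217  0.02 ] z95 0.024 r 0.504
scene R 27 [296. 363.] med [0.657 0.248 0.013] z95 0.015 r 0.702
scene hi 639 [356.  27.] [-0.2532 -0.4588  0.0706] 0.085
scene hi 730 [352.  50.] [-0.1018 -0.3349  0.0705] 0.085
scene hi 267 [156. 112.] [ 0.4861 -0.4837  0.0699] 0.085
scene hi 87 [267. 127.] [ 0.2993 -0.2549  0.0667] 0.073
scene hi 44 [440. 137.] [-0.0007  0.0646  0.0674] 0.084
scene hi 107 [213. 152.] [ 0.4623 -0.2675  0.0688] 0.076
scene hi 114 [188. 170.] [ 0.5413 -0.2551  0.069 ] 0.074
scene hi 106 [555. 173.] [-0.1005  0.3223  0.0688] 0.084
scene hi 120 [155. 190.] [ 0.6343 -0.
[... 710 characters left out ...]
9.] med [ 0.444 -0.209  0.019] z95 0.022 r 0.491
side hi 391 [19. 15.] [ 1.5891 -0.588   0.0692] 0.085
side hi 250 [331.  86.] [ 0.4638 -0.484   0.0701] 0.085
side hi 91 [555. 127.] [-0.1256 -0.5044  0.0703] 0.085
side hi 86 [244. 128.] [ 0.6276 -0.2503  0.0677] 0.073
side hi 400 [549. 163.] [-0.1026 -0.3484  0.0692] 0.085
side hi 86 [281. 135.] [ 0.5329 -0.2512  0.0688] 0.073
side hi 75 [312. 138.] [ 0.456  -0.265   0.0686] 0.073
side hi 87 [377. 156.] [ 0.2929 -0.253   0.0663] 0.07
side hi 116 [333. 238.] [0.332  0.0147 0.0667] 0.071
side hi 339 [169. 278.] [0.6073 0.2105 0.0704] 0.075
side hi 144 [298. 272.] [0.3766 0.1169 0.0673] 0.071
side hi 469 [495. 296.] [0.0073 0.0599 0.0684] 0.085
```

Run:
```python
import cv2
f=cv2.imread("pics/scene0.png")
cv2.imwrite("pics/c1.png",cv2.resize(f[235:395,210:370],None,fx=3.7,fy=3.7,interpolation=cv2.INTER_CUBIC))
cv2.imwrite("pics/c2.png",cv2.resize(f[110:260,130:290],None,fx=3.7,fy=3.7,interpolation=cv2.INTER_CUBIC))
```

```text
(no output)
```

View pics/c1.png

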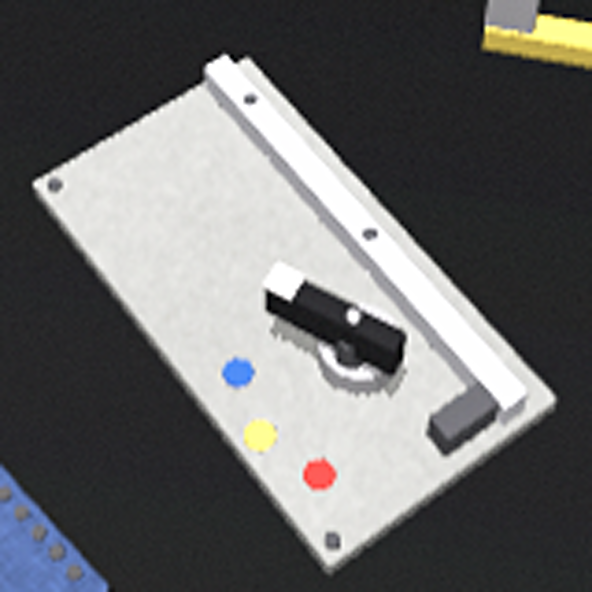

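View pics/c2.png

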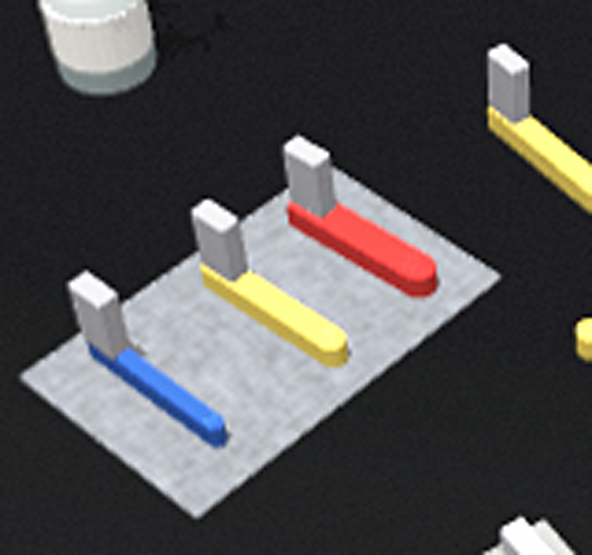

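```bash
cat >> h.py <<'E'
def rigid2(a,b):
    """b ~ R a + t, returns yaw,t,residual"""
    a=np.asarray(a);b=np.asarray(b);ca=a.mean(0);cb=b.mean(0);A=a-ca;B=b-cb
    th=np.arctan2((A[:,0]*B[:,1]-A[:,1]*B[:,0]).sum(),(A*B).sum())
    R=np.array([[np.cos(th),-np.sin(th)],[np.sin(th),np.cos(th)]]);t=cb-R@ca
    return th,t,(b-(a@R.T+t))
E
python3 - <<'E'
import numpy as np
from h import *
d=dict(np.load("scene0.npz"))
c=np.array([(37,183),(330,570),(553,402),(245,58),(260,435),(238,372),(319,474)])/3.7+np.array([210,235])-.3
W=onplane(d,c,np.full(7,.012))
s,co=np.sin(.6458),np.cos(.6458)
M=np.array([(-150,-95),(125,-95),(125,55),(-150,55),(50,-82),(50-58*s,-24-58*co),(50+58*s,-24-58*co)])/1000
th,t,r=rigid2(M,W[:,:2]);print(th,t,(r*1000).round(1))
R=np.array([[np.cos(th),-np.sin(th)],[np.sin(th),np.cos(th)]])
for nm,p in [("bolt",(.05,-.024)),("stop",(.1,.011)),("grip home",(-.006,.011)),("grip at start",(-.006-.13,.011))]:
    w=R@np.array(p)+t; print(nm,w.round(4),np.hypot(*w).round(3))
tip=onplane(d,np.array([[285,275]])/3.7+[210,235],[.072]); print("tip",tip)
from bench import *
print(state()["time"])
E
```

```text
1.4790548614333392 [0.57986266 0.17186542] [[-2.   2.6]
 [-0.2  1.1]
 [ 3.  -1.2]
 [ 2.4  0. ]
 [-1.2 -0.6]
 [-0.9 -1. ]
 [-1.1 -1. ]]
bolt [0.6083 0.2195] 0.647
stop [0.5781 0.2725] 0.639
grip home [0.5684 0.1669] 0.592
grip at start [0.5564 0.0374] 0.558
tip [[0.61733798 0.17951024 0.072     ]]
0.15
```

Run:
```python
import numpy as np
from h import *
from bench import *
d=dict(np.load("wrist0.npz"));V=d["view"];o=-V[:3,:3].T@V[:3,3]
print("cam",o,"look",-V[2,:3]); a=.4268;x=np.array([np.cos(a),np.sin(a),0]);y=np.array([np.sin(a),-np.cos(a),0]);v=o-[.2483,-.546,.2298]
print("tool",v@x,v@y,-v[2], "look",-V[2,:3]@x,-V[2,:3]@y)
def q(a): return [0,np.cos(a/2),np.sin(a/2),0]
for a in np.radians([-77,103,-10,170]):
    j=inverse_kinematics([.6083,.2195,.05],q(a)); print(a,None if j is None else np.round(j,2))
for a in np.radians([-77,103,-10,170]):
    j=inverse_kinematics([.6083,.2195,.25],q(a)); print(a,None if j is None else np.round(j,2))
for a in [1.479,1.479-np.pi]:
    for p in [(.568,.167,.05),(.556,.037,.05),(.535,-.253,.05),(.535,-.253,.2)]:
        j=inverse_kinematics(p,q(a)); print(a,p,None if j is None else np.round(j,2))
```

```text
cam [ 0.32332173 -0.51287539  0.384456  ] look [-0.27005057 -0.1200504  -0.95533271]
tool 0.08200417273199867 0.000902819595039097 -0.15465599541098374 look -0.29552176488357573 -0.0025088430544133317
-1.3439035240356338 None
1.7976891295541595 [ 0.29  0.25  1.37 -0.    1.52  0.07]
-0.17453292519943295 [ 0.29  0.25  1.37 -0.    1.52  2.04]
2.9670597283903604 [ 0.29  0.25  1.37 -0.    1.52 -1.1 ]
-1.3439035240356338 None
1.7976891295541595 [ 0.29  0.23  1.05 -0.    1.87  0.07]
-0.17453292519943295 [ 0.29  0.23  1.05 -0.    1.87  2.04]
2.9670597283903604 [ 0.29  0.23  1.05 -0.    1.87 -1.1 ]
1.479 (0.568, 0.167, 0.05) [ 0.23  0.11  1.53 -0.    1.5   0.32]
1.479 (0.556, 0.037, 0.05) [ 0.01  0.02  1.63 -0.    1.5   0.1 ]
1.479 (0.535, -0.253, 0.05) [-0.5   0.11  1.53 -0.    1.5  -0.41]
1.479 (0.535, -0.253, 0.2) [-0.5   0.06  1.31 -0.    1.76 -0.41]
-1.662592653589793 (0.568, 0.167, 0.05) None
-1.662592653589793 (0.556, 0.037, 0.05) None
-1.662592653589793 (0.535, -0.253, 0.05) None
-1.662592653589793 (0.535, -0.253, 0.2) None
```

Run:
```python
import numpy as np
from h import *
from bench import *
def q(a): return [0,np.cos(a/2),np.sin(a/2),0]
for i,p in enumerate([(.54,-.30,.26),(.585,.09,.27)]):
    move_to(p,q(1.48)); hold(.2)
    d=get_image("wrist"); cv2.imwrite(f"pics/w{i}.png",d["frame"]); np.savez(f"w{i}.npz",**d); print(state()["time"],state()["ee_pos"])
```

```text
1.825 [ 0.53946218 -0.30086751  0.25991688]
3.5333 [0.58515308 0.08907604 0.26992068]
```

View pics/w0.png

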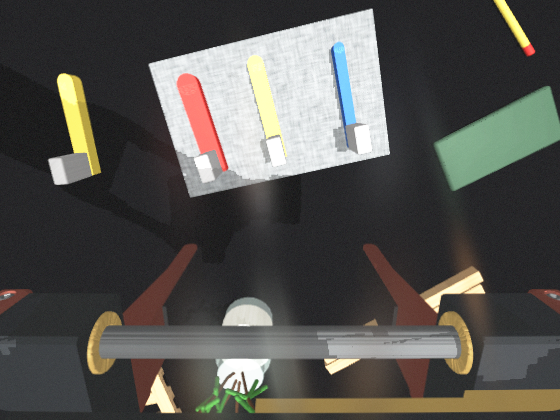

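View pics/w1.png

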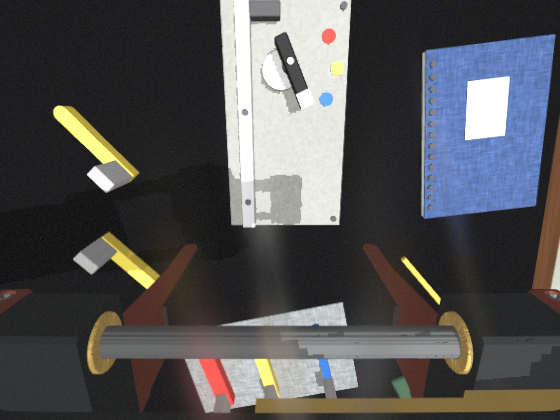

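w0 shows the target on the mat, block top at about (275,152) and nose at about (255,57). The red gauge is to its left and the blue one to its right. w1 shows the discs red (328,36), yellow (337,68) and blue (326,99), with the handle's white tip near (303,99). I'll fit poses from enlarged crops.

```bash
python3 - <<'E'
import cv2
f=cv2.imread("pics/w1.png"); cv2.imwrite("pics/c3.png",cv2.resize(f[0:120,215:365],None,fx=5,fy=5,interpolation=cv2.INTER_CUBIC))
f=cv2.imread("pics/w0.png"); cv2.imwrite("pics/c4.png",cv2.resize(f[40:180,200:380],None,fx=4,fy=4,interpolation=cv2.INTER_CUBIC))
E
python3 - <<'E'
import numpy as np
from h import *
d=dict(np.load("w1.npz"));f=d["frame"];hsv=cv2.cvtColor(f,cv2.COLOR_BGR2HSV)
pts=[]
for lo,hi,box in [((22,60,120),(36,255,255),(325,55,350,80)),((100,120,120),(125,255,255),(315,88,338,110)),((0,140,120),(8,255,255),(318,25,340,47))]:
    x0,y0,x1,y1=box;m=cv2.inRange(hsv,lo,hi)[y0:y1,x0:x1];M=cv2.moments(m,True);pts.append((x0+M['m10']/M['m00'],y0+M['m01']/M['m00']));print(pts[-1],M['m00'])
s,co=np.sin(.6458),np.cos(.6458)
M=np.array([(50,-82),(50-58*s,-24-58*co),(50+58*s,-24-58*co),(-150,-95),(-150,55)])/1000
W=onplane(d,pts+[(340,224.5),(232,224.5)],np.full(5,.012));print(W.round(4).tolist())
for n in (3,5):
    th,t,r=rigid2(M[:n],W[:n,:2]);print(th,t,(r*1000).round(1).tolist())
    R=np.array([[np.cos(th),-np.sin(th)],[np.sin(th),np.cos(th)]]);print("bolt",R@[.05,-.024]+t)
E
```

```text
(336.7701863354037, 67.96894409937889) 161.0
(325.87786259541986, 98.80152671755725) 131.0
(328.17808219178085, 35.705479452054796) 146.0
[[0.6662, 0.2132, 0.012], [0.6514, 0.1793, 0.012], [0.6577, 0.249, 0.012], [0.6625, 0.0129, 0.012], [0.5136, 0.0268, 0.012]]
1.480837985761 [0.58002136 0.1706895 ] [[0.0, 0.1], [-0.0, -0.1], [-0.0, 0.1]]
bolt [0.60841617 0.21833124]
1.4855089132903594 [0.58049124 0.17059471] [[-0.2, -0.3], [-0.5, -0.4], [-0.1, -0.2], [0.1, -0.2], [0.7, 1.0]]
bolt [0.60866321 0.21836856]
```

View pics/c3.png

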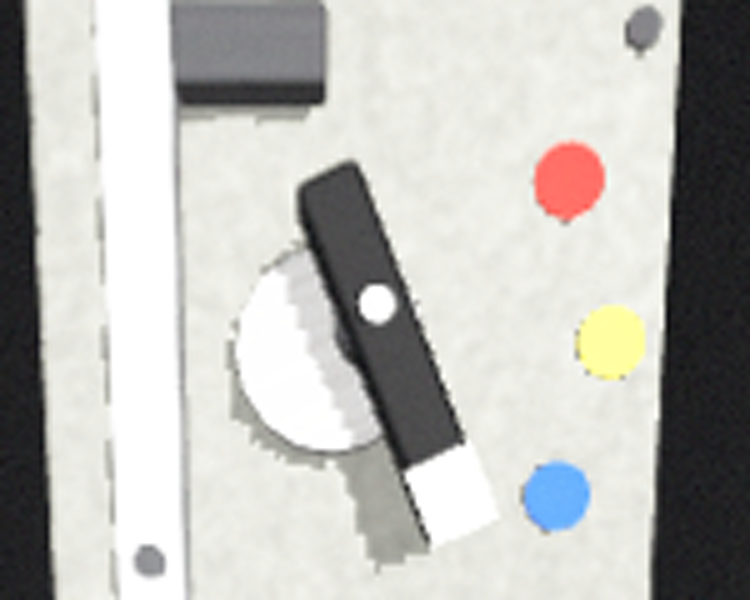

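View pics/c4.png

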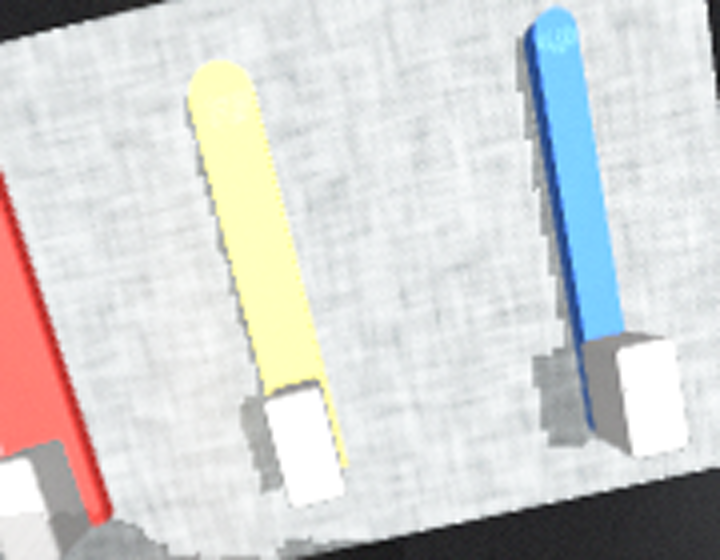

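Run:
```python
import numpy as np
from h import *
d=dict(np.load("w1.npz"))
c=np.array([(377,303),(465,532),(330,175)])/5+[215,0]-.4
W=onplane(d,c,np.full(3,.072)); print("handle",W.round(4).tolist())
v=W[1]-W[2]; an=np.arctan2(v[1],v[0]); print("dir",an,"len",np.hypot(*v[:2]),"joint",(an-(1.481+np.pi)+np.pi)%(2*np.pi)-np.pi)
d=dict(np.load("w0.npz"))
k=np.array([(265,400),(318,382),(343,493),(293,507),(222,59)])/4+[200,40]-.4
W=onplane(d,k,np.array([.071]*4+[.021]));print("block",W.round(4).tolist(),W[:4].mean(0))
v=W[[0,1]].mean(0)-W[[2,3]].mean(0);print("block dir",np.arctan2(v[1],v[0]),np.hypot(*v[:2]))
c=W[:4].mean(0);v=W[4]-c;print("dir nose",np.arctan2(v[1],v[0]),"len",np.hypot(*v[:2]))
C=cloud(d)
for nm,b in [("blk",(275,152)),("red",(208,165)),("blue",(361,140))]:
    print(nm,np.nanmedian(C[b[1]-3:b[1]+4,b[0]-2:b[0]+3].reshape(-1,3),0))
```

```text
handle [[0.6085, 0.2186, 0.072], [0.6233, 0.1724, 0.072], [0.6011, 0.2428, 0.072]]
dir -1.2650965328347457 len 0.07383050381827276 joint 0.39549612075504736
block [[0.5302, -0.2474, 0.071], [0.5446, -0.2441, 0.071], [0.5486, -0.274, 0.071], [0.5347, -0.2766, 0.071], [0.5255, -0.1559, 0.021]] [ 0.53954696 -0.26052712  0.071     ]
block dir 1.714499187774682 0.029879612019053287
dir nose 1.7039965726374833 len 0.1055813591927472
blk [ 0.53862696 -0.26115832  0.0716883 ]
red [ 0.46484007 -0.26835953  0.071559  ]
blue [ 0.63091501 -0.25722828  0.07170955]
```

Measurements agree with the given sizes:
- **Bolt:** the discs and the dot on the handle give the same position within 0.3 mm.
- **Handle:** 74 mm long (75 given), joint angle about 0.40.
- **Gauge:** block 30 mm long, nose 105.6 mm ahead (106 given).
- **Choice:** A is at radius 0.599 m. B, C and D are all under 0.40 m, so A is the one.

Next I turn the handle.

```bash
cat >> h.py <<'E'
def q(a): return [0,np.cos(a/2),np.sin(a/2),0]
E
python3 - <<'E'
import numpy as np
from h import *
from bench import *
B=[.6085,.2185]
move_to(B+[.13],q(1.877)); move_l(B+[.049],.12); print(state()["ft_force"])
close(); s=state(); print(s["finger_gap"],s["ft_force"],s["time"])
a0,a1=1.877,3.055
for k in range(1,4):
    move_to(B+[.049],q(a0+(a1-a0)*k/3)); s=state(); print(s["finger_gap"],s["ft_force"].round(1),s["moment"].round(2),s["ee_pos"].round(4),s["time"])
hold(.2);gripper_open(); move_l(B+[.15],.2)
move_to([.585,.09,.27],q(1.48)); hold(.1); print(state()["time"])
d=get_image("wrist"); cv2.imwrite("pics/w2.png",d["frame"]); np.savez("w2.npz",**d)
cv2.imwrite("pics/c5.png",cv2.resize(d["frame"][0:120,215:365],None,fx=5,fy=5,interpolation=cv2.INTER_CUBIC))
E
```

```text
[ 0.61413519 -0.4703875   0.43415679]
0.01570996136143885 [-4.90278714 -0.92649962  1.95808129] 6.25
0.015843124141017233 [-5.3 -2.   2.6] [-0.26  0.8  -0.1 ] [0.6079 0.2183 0.0489] 6.7083
0.016209264307913886 [-4.3 -1.8  3. ] [-0.32  0.74 -0.14] [0.6079 0.2184 0.0489] 7.1667
0.01612635411014498 [-4.8 -0.8  1.9] [-0.15  0.75 -0.08] [0.6079 0.2185 0.0489] 7.625
11.0083
```

View pics/c5.png

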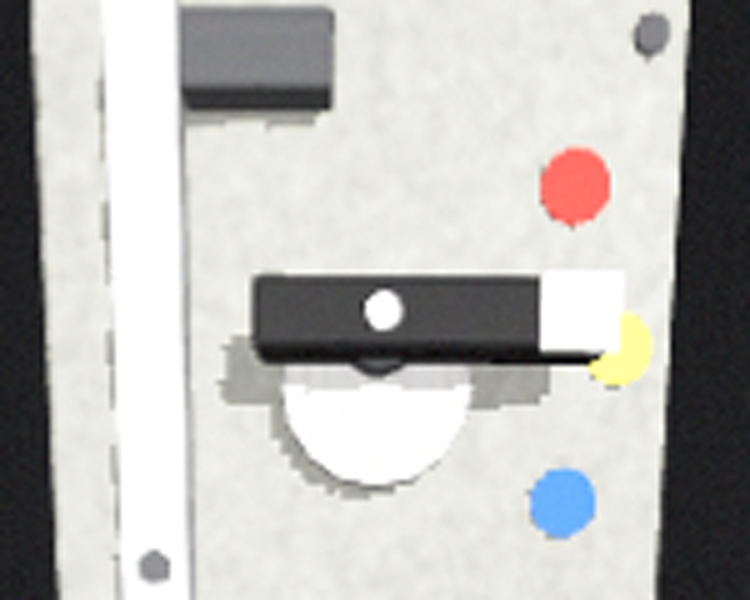

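Run:
```python
import numpy as np
from h import *
from bench import *
d=dict(np.load("w2.npz"))
W=onplane(d,np.array([(623,310),(255,310)])/5+[215,0]-.4,np.full(2,.072)); v=W[0]-W[1]
an=np.arctan2(v[1],v[0]);print("joint",(an-(1.481+np.pi)+np.pi)%(2*np.pi)-np.pi,np.hypot(*v[:2]))
G=[.539,-.2607]
a=1.706
move_to(G+[.15],q(a)); move_l(G+[.047],.1); s=state(); print(s["ft_force"].round(1),s["ee_pos"].round(4))
close(); s=state(); print(s["finger_gap"],s["ft_force"].round(1),s["time"])
move_l(G+[.12],.1); hold(.1); s=state(); print(s["finger_gap"],s["ft_force"].round(1),s["ee_pos"],s["time"])
d=get_image("wrist"); cv2.imwrite("pics/w3.png",d["frame"])
d=get_image("side"); cv2.imwrite("pics/s3.png",d["frame"])
```

```text
joint 1.570800244215599 0.07489401408733395
[0.5 0.2 0.4] [ 0.5395 -0.261   0.048 ]
0.015956364040293252 [0.1 0.4 0. ] 14.7333
0.015599622109249669 [ 0.1 -0.1 -1.7] [ 0.53851882 -0.26042771  0.11871252] 15.7167
```

View pics/w3.png

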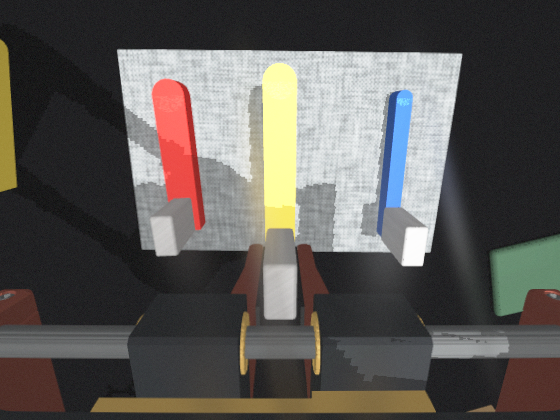

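View pics/s3.png

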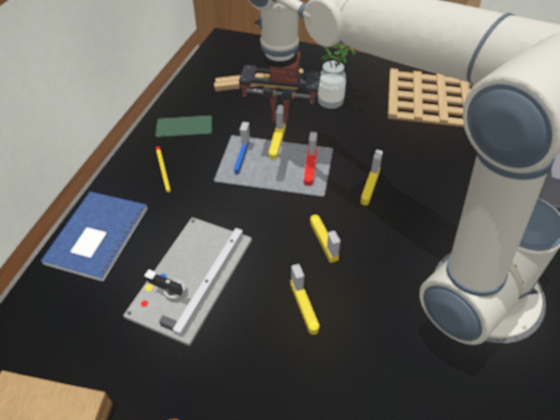

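The handle now measures 1.571, on the yellow mark. The gauge is held: in w3 the bar runs straight up column 280 with its nose at (280,65), and the red and blue gauges are undisturbed. I carry it to hover over the channel and check its nose there.

```bash
cat >> h.py <<'E'
TH=1.481; T=np.array([.5800,.1707]); RJ=np.array([[np.cos(TH),-np.sin(TH)],[np.sin(TH),np.cos(TH)]])
def j2w(x,y): return list(RJ@[x,y]+T)
def w2j(P): P=np.asarray(P); return np.concatenate([(P[...,:2]-T)@RJ,P[...,2:]],-1)
E
python3 - <<'E'
import numpy as np
from h import *
from bench import *
p=j2w(-.122,.0095)
move_to(p+[.13],q(TH)); move_l(p+[.085],.12); hold(.2)
s=state(); print(s["finger_gap"],s["ft_force"].round(1),w2j(s["ee_pos"]).round(4),s["time"])
d=get_image("wrist"); cv2.imwrite("pics/w4.png",d["frame"]); np.savez("w4.npz",**d)
C=w2j(cloud(d)); hsv=cv2.cvtColor(d["frame"],cv2.COLOR_BGR2HSV)
m=cv2.inRange(hsv,(22,110,90),(36,255,255))>0; m&=(C[...,2]>.025)&(C[...,0]<0.03)&(np.abs(C[...,1])<.05); P=C[m]; print(len(P))
for lo in np.arange(-.12,.0,.02):
    S=P[(P[:,0]>lo)&(P[:,0]<lo+.02)]
    if len(S): print(round(lo,2),"y",np.percentile(S[:,1],[2,98]).round(4),"z",np.median(S[:,2]).round(4))
print("nose x",P[:,0].max())
F=(C[...,2]>.029)&(C[...,2]<.04)&(C[...,1]>.012)&(C[...,1]<.05)
for lo in np.arange(-.12,.08,.04):
    S=C[F&(C[...,0]>lo)&(C[...,0]<lo+.04)]; print("fence",round(lo,2),len(S), np.percentile(S[:,1],[2,98]).round(4) if len(S) else "")
E
```

```text
0.01594509578013519 [-0.  -0.8 -1.7] [-0.122   0.0088  0.0863] 17.7333
5158
-0.12 y [-0.0128  0.0371] z 0.0611
-0.1 y [-0.0003  0.0167] z 0.0611
-0.08 y [-0.0002  0.0169] z 0.0611
-0.06 y [-0.0004  0.0171] z 0.0612
-0.04 y [-0.0001  0.0169] z 0.0611
-0.02 y [0.0026 0.0141] z 0.061
nose x -0.01652985369708126
fence -0.12 1354 [0.0202 0.0356]
fence -0.08 1581 [0.0202 0.0355]
fence -0.04 1909 [0.0202 0.0356]
fence 0.0 1102 [0.0201 0.0358]
fence 0.04 0
```

View pics/w4.png

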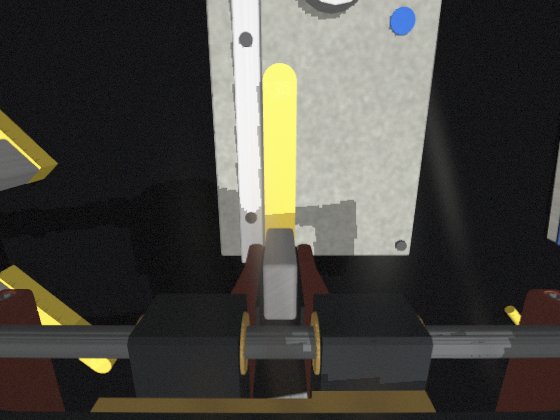

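The gauge hangs level and in line. Its bar spans jig y -0.2 to 16.9 mm, clear of the fence face at 20.2, with the nose at x = -16.5 and the underside at 43 mm. I lower it closer to the fence, slide it in with force readings, then look.

Run:
```python
import numpy as np
from h import *
from bench import *
y=.0112
move_l(j2w(-.122,y)+[.085],.05); 
for z in (.06,.0550,.0540):
    move_l(j2w(-.122,y)+[z],.05); s=state(); print(z,s["ft_force"].round(1),w2j(s["ee_pos"]).round(4))
hold(.4)
for x in (-.10,-.07,-.04,-.02,-.010,-.008,-.0065,-.005,-.0035):
    move_l(j2w(x,y)+[.0540],.05); s=state(); f=s["ft_force"]; fj=RJ.T@f[:2]; print(x,fj.round(1),f[2].round(1),w2j(s["ee_pos"]).round(4),s["finger_gap"].round(4),s["time"])
    if fj[0]<-8 or abs(fj[1])>15: break
d=get_image("wrist"); cv2.imwrite("pics/w5.png",d["frame"]); np.savez("w5.npz",**d)
d=get_image("scene"); cv2.imwrite("pics/s5.png",cv2.resize(d["frame"][235:395,210:370],None,fx=3.7,fy=3.7))
```

```text
0.06 [ 0.4 -0.1 -1.4] [-0.122   0.0114  0.0598]
0.055 [0.3 0.3 1.6] [-0.1219  0.0107  0.0557]
0.054 [-1.  -1.3  6.9] [-0.1219  0.0106  0.0557]Traceback (most recent call last):
  File "<stdin>", line 10, in <module>
AttributeError: 'float' object has no attribute 'round'
```

Run:
```python
import numpy as np
from h import *
from bench import *
y=.0112
for x in (-.09,-.07,-.04,-.02,-.010,-.008,-.0065,-.005,-.0035):
    move_l(j2w(x,y)+[.0550],.05); s=state(); f=s["ft_force"]; fj=RJ.T@f[:2]; print(x,fj.round(1),round(float(f[2]),1),w2j(s["ee_pos"]).round(4),round(s["finger_gap"],4),s["time"])
    if fj[0]<-8 or abs(fj[1])>15: break
d=get_image("wrist"); cv2.imwrite("pics/w5.png",d["frame"]); np.savez("w5.npz",**d)
d=get_image("scene"); cv2.imwrite("pics/s5.png",cv2.resize(d["frame"][235:395,210:370],None,fx=3.7,fy=3.7))
```

```text
-0.09 [ 0.7 -0.1] 5.3 [-0.0892  0.011   0.0557] 0.0161 20.525
-0.07 [0.5 1. ] 4.5 [-0.0695  0.0109  0.0557] 0.0154 21.075
-0.04 [-1.6 -0.7] 5.3 [-0.0398  0.0109  0.0556] 0.016 21.825
-0.02 [-0.4 -1. ] 5.0 [-0.0195  0.0109  0.0557] 0.0161 22.375
-0.01 [ 0.5 -0.1] 4.7 [-0.0094  0.0109  0.0557] 0.016 22.725
-0.008 [-1.3 -0.7] 4.4 [-0.008   0.0109  0.0557] 0.016 22.975
-0.0065 [-1.9 -0. ] 6.5 [-0.0067  0.0109  0.0557] 0.0157 23.225
-0.005 [-4.  -0.2] 5.6 [-0.0057  0.0108  0.0557] 0.0159 23.475
-0.0035 [-9.7  1.1] 7.0 [-0.0055  0.0108  0.0558] 0.0156 23.725
```

View pics/w5.png

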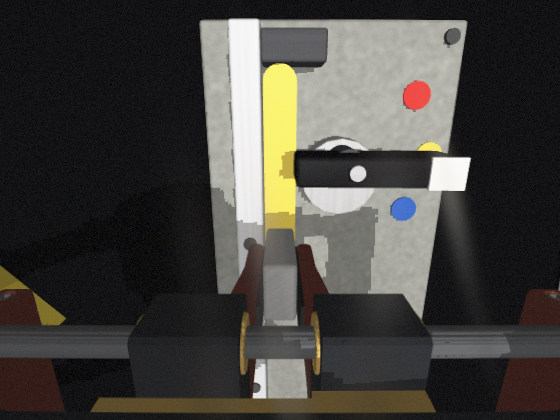

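View pics/s5.png

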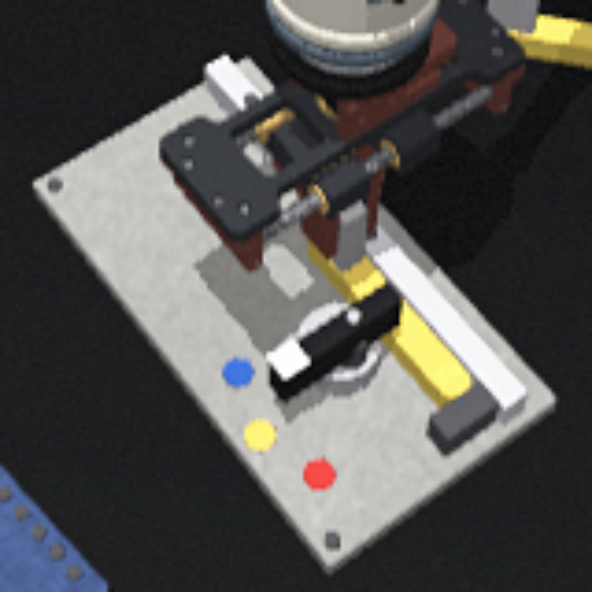

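In w5 the nose touches the end stop at (280,66), contact was felt at 9.7 N, and the handle is square to the fence. I release, lift and verify.

Run:
```python
import numpy as np
from h import *
from bench import *
y=.0110
move_l(j2w(-.0055,y)+[.0557],.05); gripper_open(); hold(.1)
move_l(j2w(-.0055,y)+[.16],.1)
move_to([.585,.08,.27],q(1.48)); hold(.2)
d=get_image("wrist"); cv2.imwrite("pics/w6.png",d["frame"]); np.savez("w6.npz",**d)
cv2.imwrite("pics/c6.png",cv2.resize(d["frame"][0:150,200:360],None,fx=4.5,fy=4,interpolation=cv2.INTER_CUBIC))
e=get_image("scene"); cv2.imwrite("pics/s6.png",e["frame"])
C=w2j(cloud(d)); hsv=cv2.cvtColor(d["frame"],cv2.COLOR_BGR2HSV)
m=cv2.inRange(hsv,(22,110,90),(36,255,255))>0; m&=(C[...,2]>.022)&(np.abs(C[...,1])<.05); P=C[m]
print(len(P),P[:,0].max())
for lo in np.arange(0,.1,.02):
    S=P[(P[:,0]>lo)&(P[:,0]<lo+.02)]
    if len(S): print(round(lo,2),"y",np.percentile(S[:,1],[2,98]).round(4),"z",np.median(S[:,2]).round(4))
m=(C[...,2]>.06)&(C[...,2]<.085)
N,L,S,c=cv2.connectedComponentsWithStats(m.astype(np.uint8))
for i in range(1,N):
    if S[i,4]>60: print(c[i].round(),np.median(C[L==i],0).round(4))
print(state()["time"],state()["ft_force"])
```

```text
199 0.10000786011415035
0.0 y [0.0016 0.0018] z 0.0313
0.02 y [0.0016 0.0082] z 0.0292
0.04 y [0.0015 0.0105] z 0.0308
0.06 y [0.0033 0.0033] z 0.0314
0.08 y [0.002  0.0194] z 0.0309
[302.  52.] [ 0.0491 -0.0346  0.0728]
[258. 110.] [-0.0053  0.01    0.0806]
[101. 171.] [-0.0728  0.191   0.0684]
[ 85. 255.] [-0.1779  0.2286  0.0682]
27.4583 [ 0.65069282 -1.19460338  0.86455029]
```

View pics/c6.png

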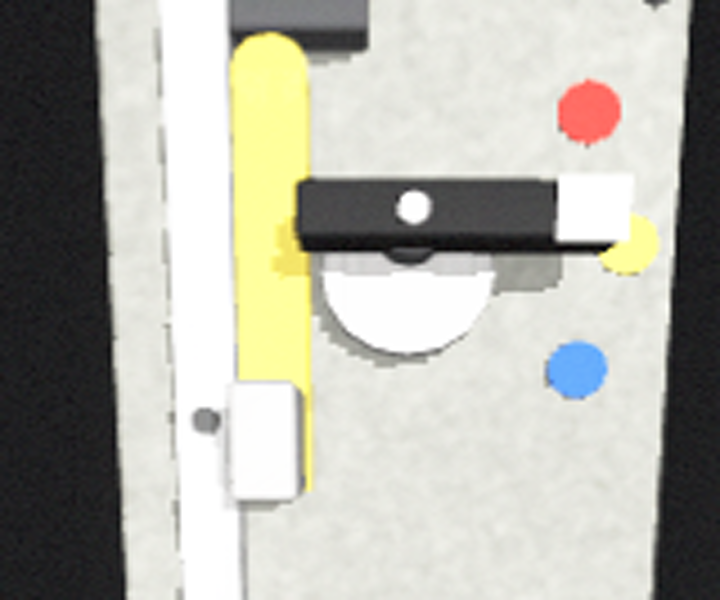

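View pics/s6.png

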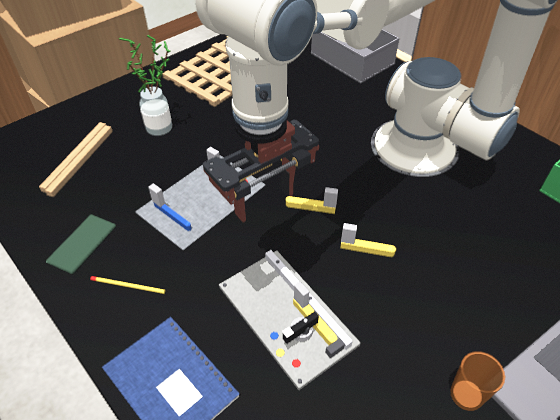

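The gauge is home: nose at jig x = 100 mm, block at (-5 mm, 10 mm), bar top at about 31 mm. The handle is still square to the fence and the robot is clear, so I hand in.

Run:
```python
from bench import *
job_done()
```

```text
the job is handed in; nothing more can be done
```

I turned the guide handle to the yellow mark. I then laid the yellow gauge from the mat (the candidate farthest from the base, at 0.60 m) in the open end of the channel and slid it to the end stop. The job is handed in, at about 27.5 s of the 56 s allowed.

**Last checks:**
- **Handle:** measured 1.571 rad after turning. After the slide I checked it only by eye, and it still stood square to the fence.
- **Gauge:** the nose is at jig x = 100 mm and the grip block at x = -5 mm, y = 10 mm. The bar top is about 31 mm above the bench, against 30 mm nominal, so it lies flat. I felt the stop at about 10 N.
- **Blue and red gauges:** I did not touch them. Blue lies as before in the final scene picture; red was mostly hidden by the gripper there, but was undisturbed just after I lifted the yellow one.

**Two readings off, neither acted on:**
- The grip block's top read 81 mm in the last depth image, against 80 mm nominal.
- A few pixels put the bar's edge at 19.4 mm near the nose.

One script stopped mid-slide on a print error. The robot held still and I carried on from there.

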